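# Bring the handpiece hanger round the bent bench rod

### The arm

A 7-joint arm with a two-finger parallel gripper is mounted at the origin on the work surface. World frame = base frame: x ahead of the robot, y to its left, z up, the work surface at z = 0. Lengths are in m, angles in rad, forces in N, time in s.
With the tool pointing down it reaches from about 0.4 to 0.875 m from the base axis. Payload 19.3 kg.
Tool frame: the origin (TCP) lies on the centre line of the jaws, within the pads' length; the fingertips stand 8 mm ahead of it and the grasp point (between the pads) lies 11 mm behind it; z points along the fingers, y is the line along which they close (so a half turn about z gives the same grasp; the last joint's range is limited). The gripper opens to 85 mm and grips with 20 to 120 N. Pads are 22 mm wide; open, the fingers measure 114 mm over their backs; the gripper's body (76 mm by 85 mm) begins 54 mm behind the grasp point. The pads swing forward as they close: fully open they stand 13 mm farther back than shut.
Start: joints at [-1.34, 0.521, -0.036, 1.599, 0.021, 1.021, -0.113], TCP at [0.185, 0.597, 0.239] pointing down, gripper open.
Joint ranges: [-2.91, 2.91], [-0.3, 2.13], [-1.5, 1.42], [0.17, 2.43], [-1.26, 4.41], [0.16, 1.93], [-2.52, 2.52]. Speed limits (rad/s): [1.89, 1.89, 2.39, 2.39, 3.01, 3.01, 3.01].

### API

Orientations are given as [roll, pitch, yaw] about the fixed x, y, z axes, in that order (R = Rz(yaw) Ry(pitch) Rx(roll)).
In Python, from workcell import status, grab_frame, camera_params, bot, search_frame, silhouettes gives the robot as it stands.
- The arm moves only by the shell command python3 -m creep 'ROWS' [FORCE]. ROWS is JSON, a list of rows, each a list of 5 numbers: the shift along the tool's x, y, z in units of 60 mm (1.0 is 60 mm), then the turn about the tool's z in units of 8 degrees (1.0 is 8 degrees), then the opening, from 0 (shut) to 1 (fully open). In form: [[x, y, z, twist, hand], ...]. A call has 1 to 5 rows; each row is the pose to reach, as a shift and turn from the pose commanded when the call began, along the tool's axes at that moment; what a row does not reach only later rows make up. A row lasts 1/8 s, in which the tool goes at most 62.5 mm and 10.7 degrees, less where a joint would pass 70% of its speed; a pose out of reach is approached as far as the arm can. A call with a gripper value outside its range is refused whole. The fingers move at their own pace and stop on an object; FORCE is the grip in N (left out, the last holds). Time passes only in rows, so rows that repeat a pose let the fingers close. It gives the time, the measured TCP pose, the force, the opening and the grip force at its end, in the units of the state.
- status.observe(): the state, without advancing time (a new reading comes with each control period).
- grab_frame(name): name is "scene" or "top" or "wrist"; returns the picture (384x512x3 uint8, blue, green, red); there is no depth.
- camera_params(name): a dict with "K" (3x3 intrinsics, pixels), "rvec" (rotation vector, rad) and "tvec" (3), from world to camera coordinates, as OpenCV has them; the wrist camera has in their place "tool_from_camera" (4x4, takes a point from camera to tool coordinates, whose origin is the TCP and whose axes are the flange's). Camera axes: x right, y down, z forward; pixel columns grow to the right and rows downward; lengths in m; the calibration is good to about 2 mm. A picture is of the moment at which its call begins: read the wrist's pose just before it. camera_params takes no time and is no camera call.
- bot.job_done(): hands the job in; it is judged then, once.
Trained networks look in the newest picture that a camera, given by its name, has taken for a name from the list of things; names that differ only in an ending like _2 or _b are one class to them, and where a whole thing is asked for, a point or a joint stands for the part that bears it (a point fixed in the world has none). Each returns a list of dicts, best first, with "p" (0 to 1); they miss things now and then, are a little off and sometimes report something else, mostly with a low value. They report only what shows in the picture. A call takes as long as a camera call. They do not tell look-alikes from the thing itself.
- search_frame(camera, name): "extent" ([left, top, right, bottom] as shares, 0 to 1, of the picture: columns of its width, rows of its height, round what is visible of it).
- silhouettes(camera, name): "mask" (384x512 bool, what is visible of it) and "extent" ([left, top, right, bottom] as shares, 0 to 1, of the picture: columns of its width, rows of its height, round what is visible of it).
The state is a dict: "clock": time; "qpos": joint angles; "qd": joint speeds; "joint_efforts": joint torques, N m; "position": TCP position; "tool_rot": TCP orientation; "force": force on the tool from outside, world axes, zero at the start; "moment": the same for the moment, N m; "grip_width": finger opening in m; "finger_force": force on a finger pad.
Only numpy, scipy, OpenCV 4.12 (cv2) and the standard library are available. Lean on these libraries where they do the work, as an engineer would, in place of code of your own. Each camera call takes 0.05 s, during which the arm holds its last target. There are 200 camera calls.

### The job

Slide the handpiece hanger along the bent steel rod, round the bend, until it is fully home against the stop disc at the rod's free end, then let go of it. Ease it along gently so that it never binds or strains the rod, and leave the other things on the bench where they are.

Things in the scene. Friction and masses are not known exactly. Their poses are not given: they have to be found in the camera images.
- stand: Fixed stand: steel base 120 x 100 x 16 mm, post 18 mm in diameter, 164 mm high. Origin under the post, at the base's underside; z up. From the post a round rigid steel rod, 10 mm in diameter, runs level, its axis 150 mm above the bench: straight along the stand's +x for 115 mm from the post's axis (fixed disc on it at 12 to 20 mm), then a bend to the left, then straight to a stop disc.
- bend_start (a point): Point on the rod's axis where the first straight ends and the bend begins, 115 mm along the stand's +x from the post's axis. Axes as the stand's. The bend lies level and turns towards +y (left) by 70 degrees give or take 8: it was bent by hand, its angle differs each time and is not reported, so find it by feel or by eye.
- bend_centre (a point): Centre of curvature of the bend (exact centre-line radius 70 mm): 70 mm towards +y from bend_start, at rod height. Axes as the stand's. After the bend the rod is straight for exactly 115 mm up to the near face of the stop disc (26 mm in diameter, 10 mm thick). Whatever the bend angle, the origin of a hanger that is fully home is 124.5 mm from this point horizontally.
- hanger: Loose aluminium hanger, about 140 g: a collar 24 mm in diameter, 24 mm long, bore 13 mm, threaded on the rod's first straight; on top a flat tab, 24 mm along the rod, 10 mm thick across, from 11 to 53 mm above the bore's axis; below, a steel double hook 52 mm down, 33 mm to each side. Origin mid-bore, x along the bore away from the post, z up. It hangs with the bore's axis 1.5 mm under the rod's axis.
- cast: Loose plaster dental cast, 62 x 56 x 34 mm, a bystander. Origin at the centre of its underside.
- bur_block: Loose white bur holder with small burs standing in it, 50 x 100 mm, 51 mm high, a bystander. Origin at the centre of its underside.
- wax_jar: Loose amber glass jar with a steel lid, 44 mm in diameter, 50 mm high, a bystander. Origin at the centre of its underside.
There are look-alikes about, which are no part of the job. What is meant by the hanger is not orange, and is the larger of those in its own colour.

How it is judged:
On the way, in this order (a step that is already met when the one before it is completed fails the run):
1. the hanger is in the bend (x of hanger in the frame of bend_start above 0.02 m and y of hanger in the frame of bend_start below 0.06 m), for 0.05 s.
2. the hanger is home against the stop disc (horizontal distance between hanger and bend_centre above 0.1218 m and y of hanger in the frame of bend_start above 0.1 m), for 0.2 s.
At the end, for the whole second after the job is handed in: The hanger is on the far straight, home against the stop disc within about 3 mm (its middle at least 121.8 mm horizontally from the bend's centre), hanging still and released (all of step 2 and linear speed of hanger below 0.02 m/s); the robot touches nothing.
It fails at once if the hanger is forced against the rod or stop (more than 20 N) (contact force between hanger and stand above 20 N).
It fails at once if the cast is shifted by more than 10 mm (distance of cast from where it was at the start of the episode above 0.01 m).
It fails at once if the bur holder is shifted by more than 10 mm (distance of bur_block from where it was at the start of the episode above 0.01 m).
It fails at once if the wax jar is shifted by more than 10 mm (distance of wax_jar from where it was at the start of the episode above 0.01 m).
It also fails if it takes over 64 s, if anything falls off the work surface, if the arm or the gripper's body presses on something with over 40 N, if the wrist force passes 120 N, or if a joint passes its speed limit or range.

## Working session

There is one attempt and no reset: what is moved stays moved. The work goes in short steps, Python scripts to look and compute and a shell command to move; the robot and the scene stay as the last step left them, time stands still between calls to the robot, and variables do not carry over. Pictures are saved under pics/ and viewed, at most 10 in all, crops included, and the job is handed in when it is done.

```bash
mkdir -p pics; ls
python3 - <<'E'
from workcell import *
import cv2,json
for c in("scene","top"):
    cv2.imwrite(f"pics/{c}0.png",grab_frame(c))
    for n in("stand","hanger","cast","bur_block","wax_jar"):
        print(c,n,[([round(x*s) for x,s in zip(d["extent"],(512,384,512,384))],round(d["p"],2)) for d in search_frame(c,n)])
s=status.observe();print(s)
E
```

```text
pics
scene stand [([242, 130, 312, 261], 0.97)]
scene hanger [([163, 128, 186, 165], 0.71), ([330, 160, 343, 184], 0.67), ([253, 137, 278, 173], 0.61)]
scene cast [([300, 197, 340, 234], 0.84)]
scene bur_block [([157, 221, 210, 268], 0.88)]
scene wax_jar [([213, 181, 236, 213], 0.77), ([248, 139, 278, 177], 0.23)]
top stand [([156, 126, 300, 286], 0.58)]
top hanger [([245, 206, 283, 221], 0.75), ([371, 194, 398, 223], 0.71)]
top cast [([179, 207, 215, 245], 0.65)]
top bur_block [([277, 107, 324, 142], 0.79)]
top wax_jar [([283, 175, 305, 200], 0.6)]
{'clock': 0.6, 'qpos': array([-1.34020985,  0.52136592, -0.03631887,  1.59949298,  0.02121358,
        1.02109457, -0.11283014]), 'qd': array([ 1.01264419e-03, -3.47407749e-04, -7.15343771e-05, -5.86697713e-04,
       -1.03066003e-03, -3.78571650e-04,  4.92576153e-04]), 'joint_efforts': array([ 6.36901095e-04, -9.26519179e+01,  1.97766535e+00, -3.70164084e+01,
        1.79851439e-02,  1.72092587e-03, -3.96565042e-05]), 'position': array([0.18518553, 0.59693512, 0.23931434]), 'tool_rot': array([ 3.14156830e+00, -6.08462321e-07,  2.84075645e+00]), 'force': array([0.0773933 , 0.54931506, 0.51084828]), 'moment': array([0.00558517, 0.00040222, 0.00214894]), 'finger_force': 0.0, 'grip_width': 0.08548010157890563}
```

Run:
```python
import cv2,numpy as np
a=cv2.imread("pics/scene0.png")[100:290,130:370];b=cv2.imread("pics/top0.png")[90:310,140:410]
cv2.imwrite("pics/s1.png",cv2.resize(a,None,fx=3,fy=3,interpolation=cv2.INTER_CUBIC))
cv2.imwrite("pics/t1.png",cv2.resize(b,None,fx=2.7,fy=2.7,interpolation=cv2.INTER_CUBIC))
```

```text
(no output)
```

View pics/s1.png

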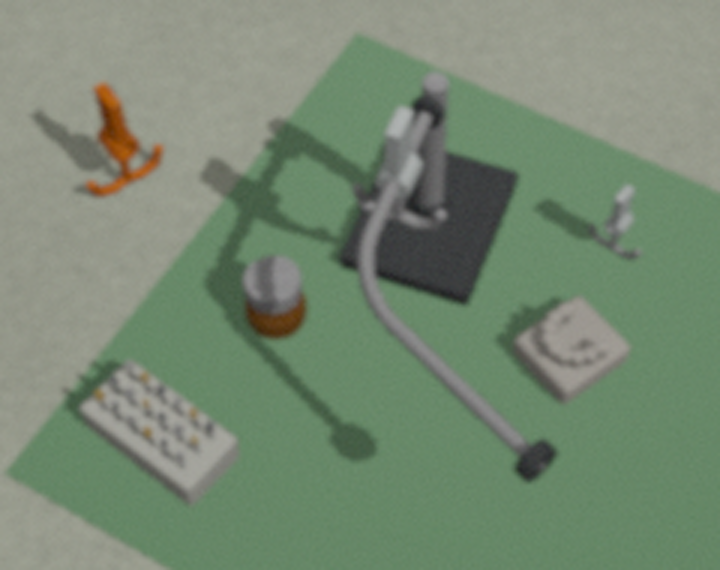

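View pics/t1.png

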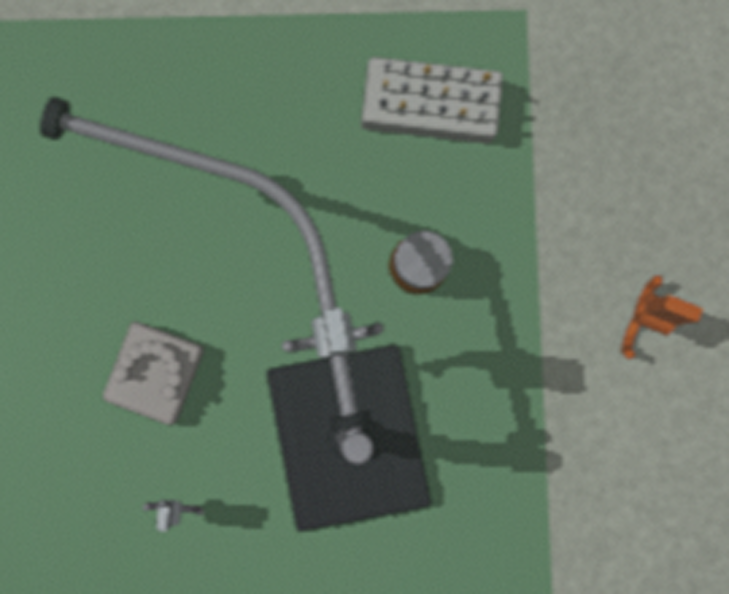

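The candidates are the orange hanger at scene (175,146), the small grey one standing on the bench at (336,172), and the larger grey one on the rod at (265,155), top (264,213). The one on the rod is meant: it is grey, larger than the other grey one, and threaded on the first straight. The crops confirm this. Next I fit the rod's geometry.

```bash
cat > geo.py <<'E'
import numpy as np,cv2
from scipy.optimize import least_squares
from scipy.ndimage import map_coordinates
from workcell import *
def proj(c,P):
    k=camera_params(c);return cv2.projectPoints(np.asarray(P,float).reshape(-1,3),np.array(k["rvec"]),np.array(k["tvec"]),np.array(k["K"]),None)[0].reshape(-1,2)
def rod(p,s):  # arc length from post axis -> axis points, headings (world)
    x,y,a,th=p[:4];s=np.asarray(s,float);L=.115;R=.07
    b=np.clip((s-L)/R,0,th);e=np.clip(s-L-R*th,0,None)
    X=np.minimum(s,L)+R*np.sin(b)+e*np.cos(b);Y=R*(1-np.cos(b))+e*np.sin(b)
    return np.c_[x+X*np.cos(a)-Y*np.sin(a),y+X*np.sin(a)+Y*np.cos(a),0*s+.15],a+b
E
cat > fit.py <<'E'
from geo import *
I={c:cv2.imread(f"pics/{c}0.png").astype(float) for c in("scene","top")}
G={c:1-np.clip((i[...,1]-(i[...,0]+i[...,2])/2)/25,0,1) for c,i in I.items()}
T=np.array([[329,295],[321,255],[310,225],[290,197],[262,178],[230,168],[150,145],[66,121]])/2.7+[140,90]
S=np.array([[367,250],[370,285],[390,320],[440,370],[490,418],[522,448]])/3+[130,100]
post={"top":np.array([357,446])/2.7+[140,90],"scene":np.array([435,82])/3+[130,100]}
def dist(c,p,q):
    u=proj(c,rod(p,np.linspace(0.02,.115+.07*p[3]+.115,300))[0])+p[{"top":slice(4,6),"scene":slice(6,8)}[c]]
    j=np.argmin(((u[None]-q[:,None])**2).sum(2),1);j=np.clip(j,1,298);t=u[j+1]-u[j-1];t/=np.linalg.norm(t,axis=1)[:,None]
    d=q-u[j];return d[:,0]*t[:,1]-d[:,1]*t[:,0]
def end(p): return rod(p,[.115+.07*p[3]+.12])[0]
E_={"top":np.array([55,118])/2.7+[140,90],"scene":np.array([536,460])/3+[130,100]}
def res(p,Q):
    r=[p[4:]/1.5]
    for c in Q:
        o=p[{"top":slice(4,6),"scene":slice(6,8)}[c]]
        r+=[dist(c,p,Q[c])/.4,(proj(c,[p[0],p[1],.164])[0]+o-post[c])/1.,(proj(c,end(p))[0]+o-E_[c])/.8]
    return np.concatenate(r)
# start: search
best=None
for x in(.5,.6,.7):
  for y in(-.1,0,.1,.3):
    for a in(-3,-1.5,0,1.5):
      f=least_squares(res,[x,y,a,1.22,0,0,0,0],args=({"top":T,"scene":S},),loss="soft_l1")
      if best is None or f.cost<best.cost:best=f
p=best.x;print(best.cost,p)
for it in range(3):
    Q={}
    for c in("top","scene"):
        s=np.r_[np.arange(.10 if c=="top" else .12,.115+.07*p[3]+.108,.004)]
        o=p[{"top":slice(4,6),"scene":slice(6,8)}[c]]
        u=proj(c,rod(p,s)[0])+o;v=proj(c,rod(p,s+.001)[0])+o;t=v-u;t/=np.linalg.norm(t,axis=1)[:,None];n=np.c_[-t[:,1],t[:,0]]
        k=np.arange(-7,7.01,.25);pts=u[:,None]+k[None,:,None]*n[:,None]
        w=map_coordinates(G[c],[pts[...,1],pts[...,0]],order=1)
        ok=(w[:,:4].max(1)<.4)&(w[:,-4:].max(1)<.4)&(w.max(1)>.6)
        m=(w*k).sum(1)/w.sum(1).clip(1e-6);Q[c]=(u+m[:,None]*n)[ok]
    f=least_squares(res,p,args=(Q,),loss="soft_l1");p=f.x
    print(f.cost,np.round(p,4),{c:len(Q[c]) for c in Q})
    print({c:np.abs(dist(c,p,Q[c])).mean().round(2) for c in Q})
np.save("p.npy",p[:4]);np.save("off.npy",p[4:])
print("deg",np.degrees(p[2:4]),"end",end(p))
# hanger position: top network extent centre of tab+hook
for c in("top","scene"):
    for s in(.04,.05,.06,.07,.08):
        q,h=rod(p,[s]);print(c,s,(proj(c,q+[[0,0,.05]])+p[4:6] if c=="top" else proj(c,q+[[0,0,.05]])+p[6:8]).round(1))
k=camera_params("top");r=cv2.Rodrigues(np.array(k["rvec"]))[0];print("f",k["K"][0][0],"cam",(-r.T@np.array(k["tvec"])).round(3))
E
python3 fit.py
```

```text
Traceback (most recent call last):
  File "fit.py", line 24, in <module>
    f=least_squares(res,[x,y,a,1.22,0,0,0,0],args=({"top":T,"scene":S},),loss="soft_l1")
  File "fit.py", line 17, in res
    r+=[dist(c,p,Q[c])/.4,(proj(c,[p[0],p[1],.164])[0]+o-post[c])/1.,(proj(c,end(p))[0]+o-E_[c])/.8]
        ~~~~^^^^^^^^^^
  File "fit.py", line 8, in dist
    u=proj(c,rod(p,np.linspace(0.02,.115+.07*p[3]+.115,300))[0])+p[{"top":slice(4,6),"scene":slice(6,8)}[c]]
      ~~~~^^^^^^^^^^^^^^^^^^^^^^^^^^^^^^^^^^^^^^^^^^^^^^^^^^^^^^
  File "geo.py", line 6, in proj
    k=camera_params(c);return cv2.projectPoints(np.asarray(P,float).reshape(-1,3),np.array(k["rvec"]),np.array(k["tvec"]),np.array(k["K"]),None)[0].reshape(-1,2)
ValueError: time passes only in moves, steps and waits
```

```bash
sed -i 's/^def proj(c,P):/from functools import lru_cache\ncp=lru_cache(camera_params)\ndef proj(c,P):/; s/k=camera_params(c);return/k=cp(c);return/' geo.py; sed -i 's/camera_params("top")/cp("top")/' fit.py; python3 fit.py 2>&1 | tail -25
```

```text
4.177724640496297 [ 0.46670476 -0.14467578  0.16914567  1.09791137  0.81702356  0.03983322
  1.29660443  0.45164506]
7.291334412403596 [ 0.4666 -0.144   0.176   1.0838  0.261  -0.0674  0.4126 -0.0847] {'top': 50, 'scene': 35}
{'top': np.float64(0.14), 'scene': np.float64(0.06)}
4.948024198102997 [ 0.4666 -0.144   0.1765  1.0831  0.272  -0.0832  0.4323 -0.0502] {'top': 50, 'scene': 35}
{'top': np.float64(0.11), 'scene': np.float64(0.07)}
4.923775812024276 [ 0.4666 -0.144   0.1765  1.0831  0.2717 -0.0818  0.4307 -0.0508] {'top': 50, 'scene': 35}
{'top': np.float64(0.11), 'scene': np.float64(0.07)}
deg [10.11398697 62.05753435] end [[0.67091504 0.0378834  0.15      ]]
top 0.04 [[267.8 230.2]]
top 0.05 [[266.5 223.6]]
top 0.06 [[265.1 217.1]]
top 0.07 [[263.8 210.6]]
top 0.08 [[262.5 204.1]]
scene 0.04 [[268.2 129.8]]
scene 0.05 [[266.4 133.7]]
scene 0.06 [[264.5 137.6]]
scene 0.07 [[262.7 141.6]]
scene 0.08 [[260.8 145.6]]
f 390.50155694157075 cam [ 0.501 -0.116  0.79 ]
```

```bash
cat > rows.py <<'E'
from geo import *
import json
def rows(cur,targets,hand,n=5):
    """cur, targets: (x,y,z,yaw deg); prints calls of rows chained from cur"""
    for i in range(0,len(targets),n):
        c=np.array(cur);a=np.radians(c[3]);ex=np.array([np.cos(a),np.sin(a),0]);ey=np.array([np.sin(a),-np.cos(a),0]);out=[]
        for t in targets[i:i+n]:
            d=np.array(t[:3])-c[:3];out.append([round(float(v),3) for v in (d@ex/.06,d@ey/.06,-d[2]/.06,-(t[3]-c[3])/8)]+[hand])
        print(json.dumps(out));cur=targets[min(i+n,len(targets))-1]
def now():
    s=status.observe();return [*s["position"],np.degrees(s["tool_rot"][2])],s
E
python3 - <<'E'
from rows import *
p=np.load("p.npy");q,h=rod(p,[.066]);print(q,np.degrees(h))
c,s=now();t=[]
W=np.array([c[:3],[.45,.30,.29],[q[0,0],q[0,1],.29]])
for i in range(1,16):
    f=i/15;w=W[0]+(W[1]-W[0])*f*2 if f<.5 else W[1]+(W[2]-W[1])*(2*f-1)
    t.append([*w,c[3]+(np.degrees(h[0])-c[3])*f])
rows(c,t,1)
E
```

```text
[[ 0.53159034 -0.13243905  0.15      ]] [10.11398697]
[[-0.758, -0.456, -0.113, 1.272, 1], [-1.515, -0.912, -0.225, 2.544, 1], [-2.273, -1.368, -0.338, 3.816, 1], [-3.03, -1.823, -0.451, 5.088, 1], [-3.788, -2.279, -0.563, 6.36, 1]]
[[-0.832, 0.3, -0.113, 1.272, 1], [-1.663, 0.6, -0.225, 2.544, 1], [-2.559, 0.656, -0.282, 3.816, 1], [-3.518, 0.466, -0.282, 5.088, 1], [-4.477, 0.276, -0.282, 6.36, 1]]
[[-0.753, 0.625, -0.0, 1.272, 1], [-1.505, 1.249, -0.0, 2.544, 1], [-2.258, 1.874, -0.0, 3.816, 1], [-3.01, 2.498, -0.0, 5.088, 1], [-3.763, 3.123, -0.0, 6.36, 1]]
```

```bash
python3 -m creep '[[-0.758,-0.456,-0.113,1.272,1],[-1.515,-0.912,-0.225,2.544,1],[-2.273,-1.368,-0.338,3.816,1],[-3.03,-1.823,-0.451,5.088,1],[-3.788,-2.279,-0.563,6.36,1]]'
```

```text
clock: 1.23
position: [0.3627, 0.3976, 0.2735]
tool_rot: [3.141, -0.0, 1.947]
force: [-0.2, 0.5, -0.2]
grip_width: 0.0852
finger_force: 0.0
```

```bash
python3 -m creep '[[-0.832,0.3,-0.113,1.272,1],[-1.663,0.6,-0.225,2.544,1],[-2.559,0.656,-0.282,3.816,1],[-3.518,0.466,-0.282,5.088,1],[-4.477,0.276,-0.282,6.36,1]]' >/dev/null; python3 -m creep '[[-0.753,0.625,0,1.272,1],[-1.505,1.249,0,2.544,1],[-2.258,1.874,0,3.816,1],[-3.01,2.498,0,5.088,1],[-3.763,3.123,0,6.36,1]]' >/dev/null; python3 -m creep '[[0,0,0,0,0.5],[0,0,0,0,0.5],[0,0,0,0,0.5]]'
python3 - <<'E'
from rows import *
c,s=now();print(c,s["qpos"].round(2))
im=grab_frame("wrist");cv2.imwrite("pics/w1.png",im)
print([(d["extent"],d["p"]) for d in search_frame("wrist","hanger")])
k=camera_params("wrist");T=np.array(k["tool_from_camera"]);K=np.array(k["K"]);print(T.round(3).tolist(),K.round(1).tolist())
a=np.radians(c[3]);R=cv2.Rodrigues(np.array([0,0,a]))[0]@np.diag([1,-1,-1]);p=np.load("p.npy")
def pr(P):
    q=np.linalg.inv(T)@np.r_[R.T@(P-np.array(c[:3])),1];u=K@q[:3];return u[:2]/u[2]
q,h=rod(p,[.066]);ex=np.array([np.cos(h[0]),np.sin(h[0]),0]);ey=np.array([-ex[1],ex[0],0])
for dx in(-.012,.012):
    for dy in(-.005,.005):print("tabtop",pr(q[0]+dx*ex+dy*ey+[0,0,.0515]).round())
E
```

```text
clock: 2.85
position: [0.5318, -0.1311, 0.29]
tool_rot: [-3.141, -0.0, 0.179]
force: [1.0, -0.2, 0.2]
grip_width: 0.043
finger_force: 0.0
[np.float64(0.5317812695280897), np.float64(-0.1311210741966539), np.float64(0.2900021864420728), np.float64(10.266571468565207)] [-0.42  0.44  0.78  1.77 -0.35  1.07 -0.91]
[([0.2938, 0.5198, 0.3479, 0.6008], 0.92), ([0.441, 0.4073, 0.5611, 0.5185], 0.79), ([0.7807, 0.363, 0.9152, 0.493], 0.6)]
[[0.0, -0.953, -0.302, 0.078], [1.0, 0.001, -0.001, -0.001], [0.001, -0.302, 0.953, -0.133], [0.0, 0.0, 0.0, 1.0]] [[300.0, 0.0, 253.6], [0.0, 300.0, 181.4], [0.0, 0.0, 1.0]]
tabtop [263. 205.]
tabtop [250. 205.]
tabtop [263. 176.]
tabtop [250. 176.]
```

View pics/w1.png

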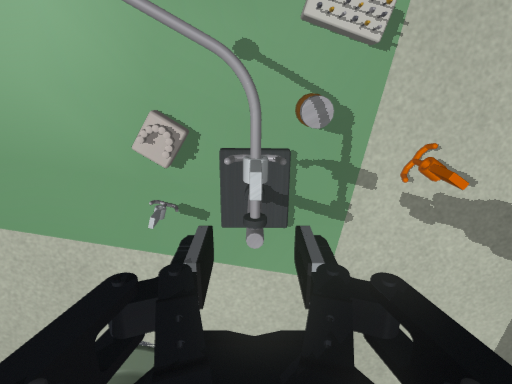

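Run:
```python
import cv2
a=cv2.imread("pics/w1.png")[140:260,195:315]
a=cv2.resize(a,None,fx=5,fy=5,interpolation=cv2.INTER_CUBIC)
for x,y in((263,205),(250,205),(263,176),(250,176)):cv2.circle(a,(int((x-195+.5)*5),int((y-140+.5)*5)),3,(0,0,255),-1)
cv2.imwrite("pics/w1c.png",a)
```

```text
(no output)
```

View pics/w1c.png

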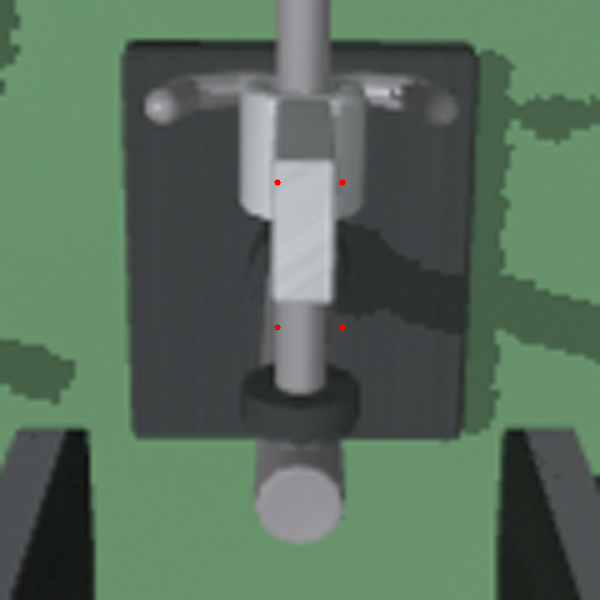

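The enlarged crop confirms the grey hanger on the rod. Its tab top runs from about (249,172) to (261,200), close to the fit and about 3 mm further along. I'll descend around the tab.

Run:
```python
from rows import *
p=np.load("p.npy");q,h=rod(p,[.068]);c,s=now()
T=np.array([q[0,0],q[0,1],.177,np.degrees(h[0])])
rows(c,[list(np.array(c)+(T-c)*f) for f in(.25,.5,.75,1,1)],.3)
```

```text
[[0.007, 0.005, 0.471, 0.004, 0.3], [0.013, 0.009, 0.942, 0.008, 0.3], [0.02, 0.014, 1.414, 0.012, 0.3], [0.026, 0.018, 1.885, 0.016, 0.3], [0.026, 0.018, 1.885, 0.016, 0.3]]
```

```bash
python3 -m creep '[[0.007,0.005,0.471,0.004,0.5],[0.013,0.009,0.942,0.008,0.5],[0.02,0.014,1.414,0.012,0.5],[0.026,0.018,1.885,0.016,0.4],[0.026,0.018,1.885,0.016,0.3]]' 20;  python3 -m creep '[[0,0,0,0,0.24],[0,0,0,0,0.24],[0,0,0,0,0.24]]'
python3 - <<'E'
from rows import *
c,s=now();print(c,s["force"])
im=grab_frame("wrist");cv2.imwrite("pics/w2.png",cv2.resize(im[120:320,150:350],None,fx=3,fy=3,interpolation=cv2.INTER_CUBIC))
E
```

```text
clock: 3.58
position: [0.5327, -0.1325, 0.1758]
tool_rot: [-3.141, 0.003, 0.175]
force: [-0.5, -0.9, 0.3]
grip_width: 0.0255
finger_force: 0.0
clock: 3.95
position: [0.5337, -0.1331, 0.1776]
tool_rot: [3.141, -0.001, 0.175]
force: [0.8, -0.0, 0.2]
grip_width: 0.0207
finger_force: 0.0
[np.float64(0.5337335477034554), np.float64(-0.13313641721637126), np.float64(0.17761923089231968), np.float64(10.008583677974995)] [ 0.78668578 -0.04294813  0.24966238]
```

View pics/w2.png

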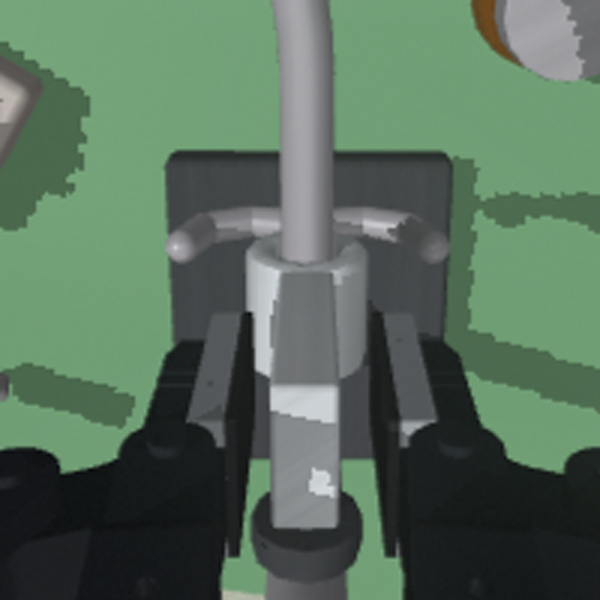

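The tab sits between the pads, about 1 mm left of their middle, with gaps of 27 px against 35 px. I'll shift left and close gently.

```bash
python3 -m creep '[[0,-0.016,0,0,0.2],[0,-0.016,0,0,0.17],[0,-0.016,0,0,0.15],[0,-0.016,0,0,0.14],[0,-0.016,0,0,0.13]]' 20;  python3 -m creep '[[0,0,0,0,0.11],[0,0,0,0,0.1],[0,0,0,0,0.1],[0,0,0,0,0.1]]' 20; for i in 1 2 3; do python3 -m creep '[[0,0,0,0,0.1]]' 20; done
```

```text
clock: 4.62
position: [0.5332, -0.1323, 0.1769]
tool_rot: [-3.142, 0.0, 0.174]
force: [-0.1, 0.1, -0.6]
grip_width: 0.011
finger_force: 0.0
clock: 5.12
position: [0.5333, -0.1323, 0.1769]
tool_rot: [3.142, -0.0, 0.174]
force: [0.7, 1.2, 1.0]
grip_width: 0.0098
finger_force: 20.3
clock: 5.25
position: [0.5332, -0.1323, 0.1769]
tool_rot: [3.142, 0.0, 0.174]
force: [-0.2, 0.9, 2.3]
grip_width: 0.0097
finger_force: 20.3
clock: 5.38
position: [0.5332, -0.1323, 0.1769]
tool_rot: [3.142, -0.0, 0.174]
force: [-2.1, 0.7, 1.0]
grip_width: 0.0095
finger_force: 20.3
clock: 5.5
position: [0.5332, -0.1323, 0.1769]
tool_rot: [3.142, 0.0, 0.174]
force: [-0.2, 0.7, 1.7]
grip_width: 0.0097
finger_force: 20.3
```

```bash
cat > path.py <<'E'
import sys
from rows import *
p=np.load("p.npy")
def tgt(s,z=.1781):
    q,h=rod(p,[s]);b=h[0]-p[2];ins=.0004*np.clip(min(s-.115,.115+.07*p[3]-s)/.012+.5,0,1)
    n=np.array([-np.sin(h[0]),np.cos(h[0])]);xy=q[0,:2]+ins*n
    return [*xy,z,np.degrees(h[0])]
E
python3 - <<'E'
from path import *
c,s=now();print(c)
k=camera_params("wrist");T=np.array(k["tool_from_camera"]);K=np.array(k["K"])
r=T[:3,:3]@np.linalg.solve(K,[149.5+306/3,119.5+455/3,1]);o=T[:3,3]
d=o+r*(-.0245-o[2])/r[2];print("tab centre in tool (mm)",d*1000)
ss=np.arange(.0677,.2935,.005)+.0
rows([.5332,-.1323,.1769,9.98],[tgt(.0677)]+[tgt(x) for x in ss[1:]],.1)
print(ss[-1])
E
```

```text
[np.float64(0.5332341974045764), np.float64(-0.132271762941249), np.float64(0.17690770163170955), np.float64(9.995459941611111)]
tab centre in tool (mm) [  3.61771183  -1.9730671  -24.5       ]
[[0.002, -0.002, -0.02, -0.017, 0.1], [0.085, -0.003, -0.02, -0.017, 0.1], [0.168, -0.003, -0.02, -0.017, 0.1], [0.252, -0.003, -0.02, -0.017, 0.1], [0.335, -0.003, -0.02, -0.017, 0.1]]
[[0.083, -0.0, -0.0, -0.0, 0.1], [0.167, -0.0, -0.0, -0.0, 0.1], [0.25, 0.0, -0.0, -0.0, 0.1], [0.333, -0.0, -0.0, -0.0, 0.1], [0.417, -0.002, -0.0, -0.0, 0.1]]
[[0.083, -0.004, -0.0, -0.276, 0.1], [0.166, -0.012, -0.0, -0.788, 0.1], [0.248, -0.024, -0.0, -1.299, 0.1], [0.329, -0.041, -0.0, -1.811, 0.1], [0.408, -0.065, -0.0, -2.323, 0.1]]
[[0.083, -0.003, -0.0, -0.512, 0.1], [0.165, -0.012, -0.0, -1.023, 0.1], [0.247, -0.027, -0.0, -1.535, 0.1], [0.327, -0.047, -0.0, -2.046, 0.1], [0.406, -0.073, -0.0, -2.558, 0.1]]
[[0.083, -0.003, -0.0, -0.512, 0.1], [0.165, -0.012, -0.0, -1.023, 0.1], [0.247, -0.027, -0.0, -1.535, 0.1], [0.327, -0.047, -0.0, -2.046, 0.1], [0.406, -0.072, -0.0, -2.558, 0.1]]
[[0.083, 0.0, -0.0, -0.319, 0.1], [0.167, -0.001, -0.0, -0.319, 0.1], [0.25, -0.005, -0.0, -0.319, 0.1], [0.333, -0.009, -0.0, -0.319, 0.1], [0.416, -0.012, -0.0, -0.319, 0.1]]
[[0.083, -0.0, -0.0, -0.0, 0.1], [0.167, -0.0, -0.0, -0.0, 0.1], [0.25, -0.0, -0.0, -0.0, 0.1], [0.333, 0.0, -0.0, -0.0, 0.1], [0.417, -0.0, -0.0, -0.0, 0.1]]
[[0.083, -0.0, -0.0, -0.0, 0.1], [0.167, 0.0, -0.0, -0.0, 0.1], [0.25, 0.0, -0.0, -0.0, 0.1], [0.333, -0.0, -0.0, -0.0, 0.1], [0.417, -0.0, -0.0, -0.0, 0.1]]
[[0.083, 0.0, -0.0, -0.0, 0.1], [0.167, 0.0, -0.0, -0.0, 0.1], [0.25, 0.0, -0.0, -0.0, 0.1], [0.333, 0.0, -0.0, -0.0, 0.1], [0.417, 0.0, -0.0, -0.0, 0.1]]
[[0.083, 0.0, -0.0, -0.0, 0.1]]
0.2927000000000002
```

```bash
python3 - <<'E'
from path import *
def t2(s):
    t=tgt(s);a=np.radians(t[3]);t[0]-=.002*np.cos(a);t[1]-=.002*np.sin(a);return t
ss=np.arange(.0697,.2935,.005)
rows([.5332,-.1323,.1769,9.98],[t2(x) for x in ss],.1)
E
python3 -m creep '[[0.002,-0.002,-0.02,0,0.1],[0.085,-0.003,-0.02,-0.017,0.1],[0.168,-0.003,-0.02,-0.017,0.1],[0.252,-0.003,-0.02,-0.017,0.1],[0.335,-0.003,-0.02,-0.017,0.1]]'
python3 -m creep '[[0,0,0,0,0.1]]'
```

```text
[[0.002, -0.002, -0.02, -0.017, 0.1], [0.085, -0.003, -0.02, -0.017, 0.1], [0.168, -0.003, -0.02, -0.017, 0.1], [0.252, -0.003, -0.02, -0.017, 0.1], [0.335, -0.003, -0.02, -0.017, 0.1]]
[[0.083, -0.0, -0.0, -0.0, 0.1], [0.167, 0.0, -0.0, -0.0, 0.1], [0.25, 0.0, -0.0, -0.0, 0.1], [0.333, -0.0, -0.0, -0.0, 0.1], [0.417, -0.003, -0.0, -0.0, 0.1]]
[[0.083, -0.003, -0.0, -0.481, 0.1], [0.166, -0.01, -0.0, -0.992, 0.1], [0.248, -0.022, -0.0, -1.504, 0.1], [0.328, -0.04, -0.0, -2.016, 0.1], [0.408, -0.063, -0.0, -2.527, 0.1]]
[[0.083, -0.001, -0.0, -0.512, 0.1], [0.165, -0.007, -0.0, -1.023, 0.1], [0.247, -0.019, -0.0, -1.535, 0.1], [0.328, -0.038, -0.0, -2.046, 0.1], [0.408, -0.062, -0.0, -2.558, 0.1]]
[[0.083, -0.001, -0.0, -0.512, 0.1], [0.165, -0.007, -0.0, -1.023, 0.1], [0.247, -0.019, -0.0, -1.535, 0.1], [0.328, -0.038, -0.0, -2.046, 0.1], [0.409, -0.059, -0.0, -2.558, 0.1]]
[[0.083, 0.002, -0.0, -0.114, 0.1], [0.167, 0.002, -0.0, -0.114, 0.1], [0.25, 0.001, -0.0, -0.114, 0.1], [0.333, -0.001, -0.0, -0.114, 0.1], [0.417, -0.002, -0.0, -0.114, 0.1]]
[[0.083, -0.0, -0.0, -0.0, 0.1], [0.167, 0.0, -0.0, -0.0, 0.1], [0.25, 0.0, -0.0, -0.0, 0.1], [0.333, 0.0, -0.0, -0.0, 0.1], [0.417, -0.0, -0.0, -0.0, 0.1]]
[[0.083, -0.0, -0.0, -0.0, 0.1], [0.167, 0.0, -0.0, -0.0, 0.1], [0.25, 0.0, -0.0, -0.0, 0.1], [0.333, 0.0, -0.0, -0.0, 0.1], [0.417, 0.0, -0.0, -0.0, 0.1]]
[[0.083, 0.0, -0.0, -0.0, 0.1], [0.167, 0.0, -0.0, -0.0, 0.1], [0.25, -0.0, -0.0, -0.0, 0.1], [0.333, -0.0, -0.0, -0.0, 0.1], [0.417, -0.0, -0.0, -0.0, 0.1]]
clock: 6.12
position: [0.5534, -0.1285, 0.178]
tool_rot: [3.142, 0.0, 0.177]
force: [-0.3, -0.9, -2.7]
grip_width: 0.0098
finger_force: 19.9
clock: 6.25
position: [0.5533, -0.1285, 0.178]
tool_rot: [3.141, 0.0, 0.177]
force: [-0.8, -0.5, -1.5]
grip_width: 0.0099
finger_force: 19.9
```

```bash
python3 -m creep '[[0.083,0,0,0,0.1],[0.167,0,0,0,0.1],[0.25,0,0,0,0.1],[0.333,0,0,0,0.1],[0.417,-0.003,0,0,0.1]]'
python3 -m creep '[[0.083,-0.003,0,-0.481,0.1],[0.166,-0.01,0,-0.992,0.1],[0.248,-0.022,0,-1.504,0.1]]'; python3 -m creep '[[0,0,0,0,0.1]]'; python3 -m creep '[[0,0,0,0,0.1]]'
```

```text
clock: 6.88
position: [0.5779, -0.124, 0.1781]
tool_rot: [3.142, 0.0, 0.177]
force: [0.0, 0.0, -1.7]
grip_width: 0.0095
finger_force: 19.9
clock: 7.25
position: [0.5923, -0.12, 0.1781]
tool_rot: [3.142, 0.0, 0.389]
force: [-0.4, -0.1, -1.4]
grip_width: 0.0098
finger_force: 19.9
clock: 7.38
position: [0.5923, -0.12, 0.1781]
tool_rot: [-3.142, -0.0, 0.387]
force: [0.0, 0.7, -1.8]
grip_width: 0.0097
finger_force: 19.9
clock: 7.5
position: [0.5919, -0.1202, 0.1781]
tool_rot: [-3.142, 0.0, 0.385]
force: [0.3, -0.4, -1.2]
grip_width: 0.0102
finger_force: 19.9
```

Run:
```python
from path import *
def t2(s):
    t=tgt(s);a=np.radians(t[3]);t[0]-=.002*np.cos(a);t[1]-=.002*np.sin(a);return t
print(t2(.1297),now()[0])
rows(t2(.1297),[t2(x) for x in np.arange(.1347,.2935,.005)],.1)
```

```text
[np.float64(0.5919210417552967), np.float64(-0.1201413218260209), 0.1781, np.float64(22.14610066300983)] [np.float64(0.5918713389251888), np.float64(-0.12023043614373974), np.float64(0.17806792565744942), np.float64(22.058905207685243)]
[[0.083, -0.001, -0.0, -0.512, 0.1], [0.165, -0.007, -0.0, -1.023, 0.1], [0.247, -0.019, -0.0, -1.535, 0.1], [0.328, -0.038, -0.0, -2.046, 0.1], [0.408, -0.062, -0.0, -2.558, 0.1]]
[[0.083, -0.001, -0.0, -0.512, 0.1], [0.165, -0.007, -0.0, -1.023, 0.1], [0.247, -0.019, -0.0, -1.535, 0.1], [0.328, -0.038, -0.0, -2.046, 0.1], [0.408, -0.062, -0.0, -2.558, 0.1]]
[[0.083, -0.001, -0.0, -0.512, 0.1], [0.166, -0.004, -0.0, -1.023, 0.1], [0.249, -0.014, -0.0, -1.137, 0.1], [0.331, -0.026, -0.0, -1.137, 0.1], [0.413, -0.039, -0.0, -1.137, 0.1]]
[[0.083, 0.0, -0.0, -0.0, 0.1], [0.167, 0.0, -0.0, -0.0, 0.1], [0.25, 0.0, -0.0, -0.0, 0.1], [0.333, -0.0, -0.0, -0.0, 0.1], [0.417, 0.0, -0.0, -0.0, 0.1]]
[[0.083, -0.0, -0.0, -0.0, 0.1], [0.167, -0.0, -0.0, -0.0, 0.1], [0.25, -0.0, -0.0, -0.0, 0.1], [0.333, -0.0, -0.0, -0.0, 0.1], [0.417, -0.0, -0.0, -0.0, 0.1]]
[[0.083, -0.0, -0.0, -0.0, 0.1], [0.167, -0.0, -0.0, -0.0, 0.1], [0.25, 0.0, -0.0, -0.0, 0.1], [0.333, 0.0, -0.0, -0.0, 0.1], [0.417, -0.0, -0.0, -0.0, 0.1]]
[[0.083, -0.0, -0.0, -0.0, 0.1], [0.167, 0.0, -0.0, -0.0, 0.1]]
```

```bash
python3 -m creep '[[0.083,-0.001,0,-0.512,0.1],[0.165,-0.007,0,-1.023,0.1],[0.247,-0.019,0,-1.535,0.1],[0.328,-0.038,0,-2.046,0.1],[0.408,-0.062,0,-2.558,0.1]]';python3 -m creep '[[0,0,0,0,0.1]]'; python3 -m creep '[[0,0,0,0,0.1]]'
```

```text
clock: 8.12
position: [0.6132, -0.1074, 0.1781]
tool_rot: [-3.142, 0.0, 0.745]
force: [-0.6, -0.5, -0.9]
grip_width: 0.0097
finger_force: 19.9
clock: 8.25
position: [0.6133, -0.1073, 0.178]
tool_rot: [-3.141, -0.0, 0.743]
force: [-0.2, 0.0, -1.8]
grip_width: 0.0095
finger_force: 19.9
clock: 8.38
position: [0.613, -0.1076, 0.1781]
tool_rot: [-3.142, 0.0, 0.742]
force: [-0.2, -1.0, -1.2]
grip_width: 0.0097
finger_force: 19.9
```

```bash
python3 -m creep '[[0.083,-0.001,0,-0.512,0.1],[0.165,-0.007,0,-1.023,0.1],[0.247,-0.019,0,-1.535,0.1],[0.328,-0.038,0,-2.046,0.1],[0.408,-0.062,0,-2.558,0.1]]';python3 -m creep '[[0,0,0,0,0.1]]'; python3 -m creep '[[0,0,0,0,0.1]]'
```

```text
clock: 9.0
position: [0.6286, -0.0882, 0.1781]
tool_rot: [-3.141, 0.0, 1.101]
force: [-0.8, 0.5, -1.8]
grip_width: 0.0098
finger_force: 19.9
clock: 9.12
position: [0.6287, -0.088, 0.1781]
tool_rot: [-3.141, -0.0, 1.1]
force: [0.4, 0.6, -2.2]
grip_width: 0.0095
finger_force: 19.9
clock: 9.25
position: [0.6285, -0.0885, 0.1781]
tool_rot: [-3.142, 0.0, 1.098]
force: [0.8, 0.7, -2.3]
grip_width: 0.0095
finger_force: 19.9
```

Forces are still near zero, so I'll carry on into the far straight.

```bash
python3 -m creep '[[0.083,-0.001,0,-0.512,0.1],[0.166,-0.004,0,-1.023,0.1],[0.249,-0.014,0,-1.137,0.1],[0.331,-0.026,0,-1.137,0.1],[0.413,-0.039,0,-1.137,0.1]]';python3 -m creep '[[0,0,0,0,0.1]]'; python3 -m creep '[[0,0,0,0,0.1]]'
```

```text
clock: 9.88
position: [0.6379, -0.0647, 0.1781]
tool_rot: [-3.142, 0.0, 1.259]
force: [0.7, -0.6, -2.2]
grip_width: 0.0095
finger_force: 19.9
clock: 10.0
position: [0.638, -0.0644, 0.178]
tool_rot: [-3.142, -0.0, 1.26]
force: [-0.7, 0.0, -1.5]
grip_width: 0.0098
finger_force: 19.9
clock: 10.12
position: [0.6379, -0.0651, 0.1781]
tool_rot: [3.142, 0.0, 1.26]
force: [0.4, -0.1, -1.6]
grip_width: 0.01
finger_force: 19.9
```

```bash
python3 -m creep '[[0.083,0,0,0,0.1],[0.167,0,0,0,0.1],[0.25,0,0,0,0.1],[0.333,0,0,0,0.1],[0.417,0,0,0,0.1]]';python3 -m creep '[[0,0,0,0,0.1]]'; python3 -m creep '[[0,0,0,0,0.1]]'
```

```text
clock: 10.75
position: [0.6457, -0.0407, 0.1781]
tool_rot: [3.142, -0.0, 1.26]
force: [-1.0, 0.3, -1.7]
grip_width: 0.0101
finger_force: 19.9
clock: 10.88
position: [0.6456, -0.0406, 0.178]
tool_rot: [-3.141, -0.0, 1.261]
force: [0.2, 0.2, -1.0]
grip_width: 0.0097
finger_force: 19.9
clock: 11.0
position: [0.6455, -0.0413, 0.1781]
tool_rot: [3.142, 0.0, 1.26]
force: [-0.0, -0.2, -1.5]
grip_width: 0.0098
finger_force: 19.9
```

```bash
python3 -m creep '[[0.083,0,0,0,0.1],[0.167,0,0,0,0.1],[0.25,0,0,0,0.1],[0.333,0,0,0,0.1],[0.417,0,0,0,0.1]]';python3 -m creep '[[0,0,0,0,0.1]]'
```

```text
clock: 11.62
position: [0.6533, -0.0169, 0.1781]
tool_rot: [3.142, 0.0, 1.26]
force: [0.6, -0.2, -1.0]
grip_width: 0.0093
finger_force: 19.9
clock: 11.75
position: [0.6533, -0.0167, 0.1781]
tool_rot: [-3.142, -0.0, 1.261]
force: [-0.4, 0.3, -1.4]
grip_width: 0.0094
finger_force: 19.9
```

```bash
python3 -m creep '[[0.083,0,0,0,0.1],[0.167,0,0,0,0.1],[0.25,0,0,0,0.1],[0.333,0,0,0,0.1],[0.417,0,0,0,0.1]]';python3 -m creep '[[0,0,0,0,0.1]]'
python3 - <<'E'
from rows import *
im=grab_frame("scene");cv2.imwrite("pics/s2.png",cv2.resize(im[190:290,240:380],None,fx=5,fy=5,interpolation=cv2.INTER_CUBIC))
im=grab_frame("wrist");cv2.imwrite("pics/w3.png",im[100:340,110:400])
a=cv2.imread("pics/s2.png");b=cv2.resize(cv2.imread("pics/w3.png"),None,fx=2,fy=2)
cv2.imwrite("pics/w3.png",b)
E
```

```text
clock: 12.38
position: [0.661, 0.0069, 0.1781]
tool_rot: [-3.142, -0.0, 1.26]
force: [-0.5, 0.0, -1.8]
grip_width: 0.0097
finger_force: 19.9
clock: 12.5
position: [0.6609, 0.0071, 0.178]
tool_rot: [-3.141, -0.0, 1.261]
force: [-0.4, -0.1, -2.6]
grip_width: 0.0097
finger_force: 19.9
```

View pics/w3.png

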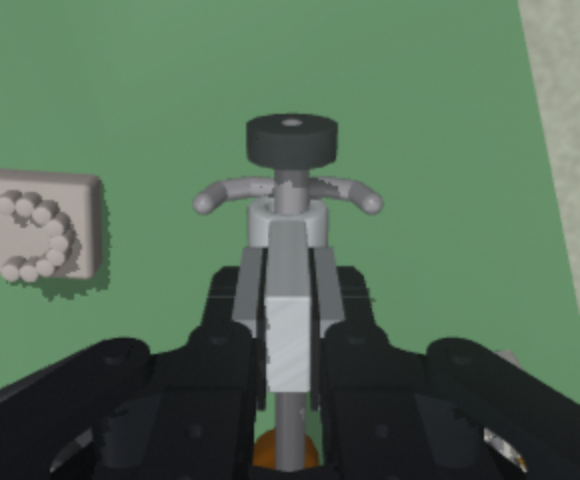

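The picture shows the collar front at about (289,212) and the disc's near face at about (291,160), so a gap remains. The rod is centred in the bore.

```bash
python3 -m creep '[[0.03,0,0,0,0.1],[0.06,0,0,0,0.1],[0.09,0,0,0,0.1],[0.12,0,0,0,0.1],[0.15,0,0,0,0.1]]';python3 -m creep '[[0.01,0,0,0,0.1],[0.02,0,0,0,0.1]]';python3 -m creep '[[0.01,0,0,0,0.1],[0.02,0,0,0,0.1]]'
```

```text
clock: 13.22
position: [0.6636, 0.0152, 0.1781]
tool_rot: [-3.142, 0.0, 1.26]
force: [0.1, -0.1, -1.4]
grip_width: 0.0096
finger_force: 19.9
clock: 13.48
position: [0.664, 0.0162, 0.1781]
tool_rot: [-3.142, 0.0, 1.26]
force: [-0.1, 0.5, -1.2]
grip_width: 0.0097
finger_force: 19.9
clock: 13.72
position: [0.6644, 0.0174, 0.1781]
tool_rot: [3.142, 0.0, 1.26]
force: [0.4, 1.0, -2.0]
grip_width: 0.0097
finger_force: 19.9
```

```bash
python3 -m creep '[[0.005,0,0,0,0.1],[0.01,0,0,0,0.1],[0.01,0,0,0,0.1]]'|grep -E "pos|force:";python3 -m creep '[[0.005,0,0,0,0.1],[0.01,0,0,0,0.1],[0.01,0,0,0,0.1]]'|grep -E "pos|force:";python3 -m creep '[[0.005,0,0,0,0.1],[0.01,0,0,0,0.1],[0.01,0,0,0,0.1]]'|grep -E "pos|force:"
```

```text
position: [0.6645, 0.0179, 0.1781]
force: [0.6, -0.1, -1.4]
finger_force: 19.9
position: [0.6647, 0.0185, 0.1781]
force: [-0.1, 0.5, -1.8]
finger_force: 19.9
position: [0.6649, 0.0191, 0.1781]
force: [-0.0, -0.8, -2.0]
finger_force: 19.9
```

```bash
python3 -m creep '[[0.005,0,0,0,0.1],[0.01,0,0,0,0.1],[0.01,0,0,0,0.1]]'|grep -E "pos|force:"
```

```text
position: [0.6651, 0.0197, 0.1781]
force: [-0.8, -0.3, -1.1]
finger_force: 19.9
```

```bash
python3 -m creep '[[0.005,0,0,0,0.1],[0.01,0,0,0,0.1],[0.01,0,0,0,0.1]]'|grep -E "pos|force:"
```

```text
position: [0.6653, 0.0203, 0.1781]
force: [0.4, 0.7, -1.6]
finger_force: 19.9
```

```bash
python3 -m creep '[[0.005,0,0,0,0.1],[0.01,0,0,0,0.1],[0.01,0,0,0,0.1]]'|grep -E "pos|force:"
```

```text
position: [0.6653, 0.0205, 0.1781]
force: [-1.2, -1.9, -0.4]
finger_force: 20.1
```

```bash
python3 -m creep '[[0.005,0,0,0,0.1],[0.01,0,0,0,0.1],[0.01,0,0,0,0.1]]'|grep -E "pos|force:"
```

```text
position: [0.6654, 0.0206, 0.1781]
force: [-3.4, -5.9, -0.0]
finger_force: 20.3
```

Run:
```python
from rows import *
print(now())
im=grab_frame("wrist");cv2.imwrite("pics/w4.png",cv2.resize(im[130:300,180:330],None,fx=3.5,fy=3.5,interpolation=cv2.INTER_CUBIC))
```

```text
([np.float64(0.6653953292535882), np.float64(0.020555961254766462), np.float64(0.1781174373735547), np.float64(72.15176226905456)], {'clock': 16.35, 'qpos': array([-0.3476989 ,  0.68204004,  0.36605713,  1.5536307 , -0.27834848,
        0.95835568, -0.20702543]), 'qd': array([-7.00534691e-04,  9.06947260e-04,  3.04962196e-04,  8.87747376e-04,
        3.73895369e-05, -3.73990745e-04,  1.11293639e-03]), 'joint_efforts': array([-3.68073151e+00, -1.00964012e+02,  9.81529087e+00, -3.63318729e+01,
       -1.58487719e+00, -8.44800957e-01, -1.71450432e-03]), 'position': array([0.66539533, 0.02055596, 0.17811744]), 'tool_rot': array([-3.14137792e+00,  9.71740914e-04,  1.25928581e+00]), 'force': array([-3.35301574, -5.92424865, -0.01915572]), 'moment': array([-1.27812526,  0.73041399, -0.01817641]), 'finger_force': 20.275239050388336, 'grip_width': 0.009983132388001921})
```

View pics/w4.png

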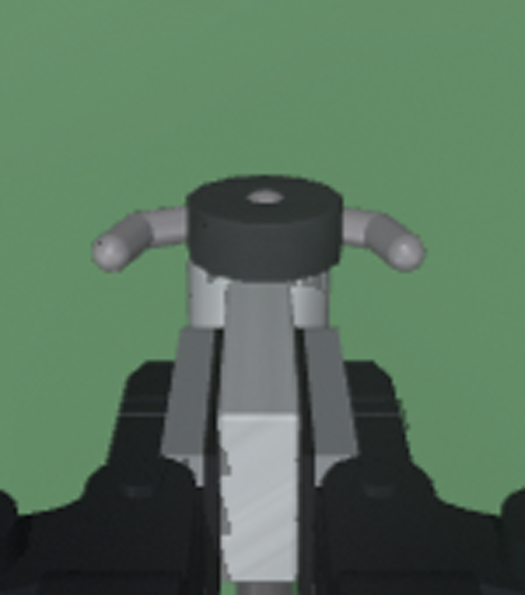

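The collar is against the disc, with a contact force of about 7 N. I'll relieve that, lower the hanger onto the rod and open gently.

```bash
python3 -m creep '[[-0.01,0,0,0,0.1],[-0.01,0,0.01,0,0.1],[-0.01,0,0.02,0,0.1],[-0.01,0,0.02,0,0.1]]'|grep -E "pos|force:"; python3 -m creep '[[0,0,0,0,0.13],[0,0,0,0,0.16],[0,0,0,0,0.2],[0,0,0,0,0.3],[0,0,0,0,0.4]]';python3 -m creep '[[0,0,0,0,0.4],[0,0,0,0,0.4]]'
python3 - <<'E'
from rows import *
im=grab_frame("wrist");cv2.imwrite("pics/w5.png",cv2.resize(im[130:300,180:330],None,fx=3.5,fy=3.5,interpolation=cv2.INTER_CUBIC))
E
```

```text
position: [0.6656, 0.0204, 0.1771]
force: [-2.1, -4.6, 1.8]
finger_force: 20.4
clock: 17.52
position: [0.6655, 0.0208, 0.1769]
tool_rot: [3.142, -0.0, 1.26]
force: [-1.3, -1.4, -0.7]
grip_width: 0.0341
finger_force: 0.0
clock: 17.77
position: [0.6655, 0.0208, 0.1769]
tool_rot: [3.142, 0.0, 1.26]
force: [-0.0, -0.6, -0.2]
grip_width: 0.0344
finger_force: 0.0
```

View pics/w5.png

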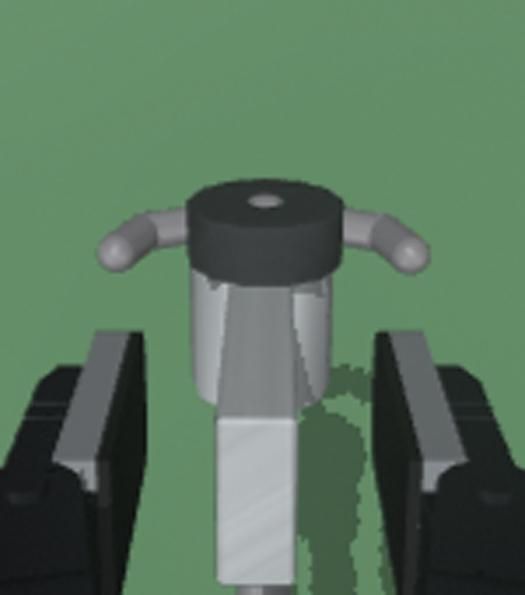

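The hanger is released and flush against the disc. Now I retract straight up, hand in and check.

```bash
python3 -m creep '[[0,0,-0.3,0,0.4],[0,0,-0.7,0,0.4],[0,0,-1.1,0,0.4],[0,0,-1.5,0,0.4],[0,0,-1.8,0,0.4]]'; python3 -m creep '[[0,0,0,0,0.4],[0,0,0,0,0.4],[0,0,0,0,0.4],[0,0,0,0,0.4],[0,0,0,0,0.4]]'|grep force
python3 - <<'E'
from rows import *
im=grab_frame("wrist");cv2.imwrite("pics/w6.png",cv2.resize(im[100:300,150:360],None,fx=2.8,fy=2.8,interpolation=cv2.INTER_CUBIC))
E
```

```text
clock: 18.45
position: [0.6657, 0.0207, 0.2871]
tool_rot: [3.14, -0.001, 1.26]
force: [-0.3, 0.2, 0.7]
grip_width: 0.0341
finger_force: 0.0
force: [0.6, 0.0, 1.6]
finger_force: 0.0
```

View pics/w6.png

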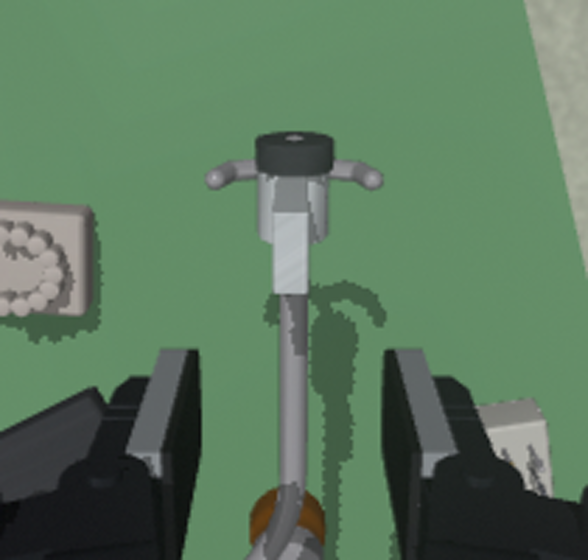

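The hanger hangs upright and flush against the stop disc, and the gripper is clear of it.

```bash
python3 -c "from workcell import bot; print(bot.job_done())"
```

```text
the job is handed in; nothing more can be done
None
```

I slid the hanger round the bend until it was flush against the stop disc, then let go and backed the gripper clear; the job is handed in, with about 7 N the highest force read at the wrist and no verdict returned.

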